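# Bind the glaze test tiles

## Robot

A 6-joint arm with a two-finger parallel gripper is mounted at the origin on a cart in front of the work surface, level with it; the furniture and walls round the work are solid. World frame = base frame: x ahead of the robot, y to its left, z up, the work surface at z = 0. Lengths are in m, angles in rad, forces in N, time in s.
With the tool pointing down it reaches from about 0.225 to 0.875 m from the base axis. Payload 3.4 kg.
Tool frame: the origin (TCP) lies midway between the tips of the shut fingers; the grasp point (between the pads) lies 19 mm behind it; z points along the fingers, y is the line along which they close (so a half turn about z gives the same grasp; the last joint's range is limited). The gripper opens to 85 mm and grips with 20 to 120 N. Pads are 22 mm wide; open, the fingers measure 114 mm over their backs; the gripper's body (76 mm by 85 mm) begins 54 mm behind the grasp point. The pads swing forward as they close: fully open they stand 13 mm farther back than shut.
Start: joints at [-1.329, 0.276, 1.505, -0, 1.361, -0.121], TCP at [0.204, -0.538, 0.231] pointing down, gripper open.
Joint ranges: [-2.89, 2.89], [-0.75, 2.08], [0.22, 2.7], [-1.18, 4.32], [0.11, 2.71], [-2.7, 2.7]. Speed limits (rad/s): [2.57, 2.57, 3.14, 3.14, 3.14, 3.14].

## Interface

Orientations are given as a unit quaternion [w, x, y, z].
In Python, from rig import * gives the robot as it stands.
- The arm moves only by the tool apply_moves, never from a script. Its argument "steps" is one flat list of numbers, 4 for each row, row after row: the shift along the world's x, y, z in cm, then the turn about the world's z in degrees. A call has 1 to 8 rows; each row is the pose to reach, as a shift and turn from the pose commanded when the call began; what a row does not reach only later rows make up. A row lasts 1/12 s, in which the tool goes at most 41.7 mm and 7.16 degrees, less where a joint would pass 70% of its speed; a pose out of reach is approached as far as the arm can. A call with a gripper value outside its range is refused whole. "jaw" is the closure in counts, from 0 (fully open) to 255 (shut), set as the call begins (left out, the last holds). The fingers move at their own pace and stop on an object; "newtons" is the grip in N (left out, the last holds). Time passes only in rows, so rows that repeat a pose let the fingers close. It gives the time, the measured TCP pose, the force, the opening and the grip force at its end, in the units of the state.
- get_state(): the state, without advancing time (a new reading comes with each control period).
- get_image(name): name is "scene" or "top"; returns the picture (384x512x3 uint8, red, green, blue); there is no depth.
- calibration(name): a dict with "fx", "fy", "cx", "cy" (pixels), "k1" (the pictures are not rectified: a ray, as slopes to the right and down, at radius r is drawn at 1 + k1 r^2 times it, then the intrinsics apply), "xyz" and "rotation" of the camera in the world. Camera axes: x right, y up, looking along -z (the intrinsics and any distortion apply to the point x, -y, -z); pixel columns grow to the right and rows downward; lengths in m; the calibration is good to about 2 mm. A picture is of the moment at which its call begins. calibration takes no time and is no camera call.
- sign_off(): hands the job in; it is judged then, once.
The state is a dict: "clock": time; "qpos": joint angles; "qd": joint speeds; "effort": joint torques, N m; "position": TCP position; "ee_rot": TCP orientation; "contact_force": force on the tool from outside, world axes, zero at the start; "moment": the same for the moment, N m; "width": finger opening in m; "gripper_force": force on a finger pad.
Only numpy, scipy, OpenCV 4.12 (cv2) and the standard library are available. Lean on these libraries where they do the work, as an engineer would, in place of code of your own. Each camera call takes 0.05 s, during which the arm holds its last target. There are 200 camera calls.

## Task

Put the terracotta test tiles away in the sample binder: lift the cover plate off its two pins and lay it flat on the table well clear of the binder, then stack every test tile with a hole on the binder between the pins, squarely along the block with all the holes in line over the bore. Put the cover back level on both pins on top of the stack, as it was (its rod hole over the bore), and finally pass the brass rod from its stand down through cover and tiles to the bottom of the bore; don't disturb the other things on the table.

Things in the scene. Friction and masses are not known exactly. Their poses are not given: they have to be found in the camera images.
- binder: Fixed wooden block 42 x 168 x 30 mm (x, y, z) with a 6 mm high lug at each end (208 mm over all). Origin: centre of underside. In its top face, z = 30 mm: a bore at y = +22 mm, 13.5 mm wide, 20 mm deep; two upright steel pins at y = +72 and -72 mm, 7 mm thick, 49 mm tall, the last 6 mm pointed. The table beyond it (away from the robot) is clear up to x = 0.76 m, for |y| under 0.15 m.
- bore (a point): Centre of the mouth of the binder's bore, on its top face (30 mm above the table); axes as the binder.
- cover: Loose wooden plate 56 x 168 x 8 mm (x, y, z), 0.1 to 0.2 kg; origin: centre of underside. At first it lies on the binder's top, axes along the binder's, the pins through its two end holes (11.5 mm wide, at y = +72 and -72 mm). Its 13.5 mm rod hole is at y = +22 mm. It is wider than the block and the tiles, so fingers can take it across its 56 mm width.
- cover_hole (a point): Centre of the cover's 13.5 mm rod hole, on its underside.
- rod: Brass rod 10 mm thick, about 0.08 kg, foot tapered over its last 6 mm; on top a round wooden knob 22 mm wide, from 66 to 92 mm above the foot, with a thin collar 3 mm high just below it. Origin: foot (lowest point), z up along it. At first it stands upright and loose in its stand, foot 8 mm above the table. At the bottom of the binder's bore its foot is 10 mm above the table.
- stand: Fixed wooden rod stand on a 64 x 64 x 6 mm foot: block 50 x 50 x 34 mm with a 12 mm wide, 26 mm deep hole in the middle of its top. Origin at the centre of its underside.
- plain_tile: Bystander: white painted tile without a hole, 80 x 106 x 6 mm. Not one of the test tiles; leave alone.
- pen: Bystander: marker pen 135 mm long, 16 mm thick. Leave alone.
- brush: Bystander: thin brush 178 mm long. Leave alone.
- tile_0: Terracotta test tile 50 (x) x 84 (y) x 7 (z) mm, 60 g, at first flat on the table; may be absent. Origin: centre of underside. 15 mm through hole at y = +22 mm. In the binder its axes lie along the binder's, its middle over the binder's middle, its hole over the bore, and it overhangs the block by 4 mm on each long side.
- tile_0_hole (a point): Centre of the hole of tile_0, on its underside.
- tile_1: Terracotta test tile 50 (x) x 84 (y) x 7 (z) mm, 60 g, at first flat on the table; may be absent. Origin: centre of underside. 15 mm through hole at y = +22 mm. In the binder its axes lie along the binder's, its middle over the binder's middle, its hole over the bore, and it overhangs the block by 4 mm on each long side.
- tile_1_hole (a point): Centre of the hole of tile_1, on its underside.
- tile_2: Terracotta test tile 50 (x) x 84 (y) x 7 (z) mm, 60 g, at first flat on the table; may be absent. Origin: centre of underside. 15 mm through hole at y = +22 mm. In the binder its axes lie along the binder's, its middle over the binder's middle, its hole over the bore, and it overhangs the block by 4 mm on each long side.
- tile_2_hole (a point): Centre of the hole of tile_2, on its underside.
- tile_3: Terracotta test tile 50 (x) x 84 (y) x 7 (z) mm, 60 g, at first flat on the table; may be absent. Origin: centre of underside. 15 mm through hole at y = +22 mm. In the binder its axes lie along the binder's, its middle over the binder's middle, its hole over the bore, and it overhangs the block by 4 mm on each long side.
- tile_3_hole (a point): Centre of the hole of tile_3, on its underside.
- tile_4: Terracotta test tile 50 (x) x 84 (y) x 7 (z) mm, 60 g, at first flat on the table; may be absent. Origin: centre of underside. 15 mm through hole at y = +22 mm. In the binder its axes lie along the binder's, its middle over the binder's middle, its hole over the bore, and it overhangs the block by 4 mm on each long side.
- tile_4_hole (a point): Centre of the hole of tile_4, on its underside.
Mind the look-alikes: they are no part of the job. What is shaped like the tile_0 but blue is not meant.

How it is judged:
On the way, in this order (a step that is already met when the one before it is completed fails the run):
1. the cover lies flat on the table, clear of the binder (horizontal distance between cover and binder above 0.08 m and height (world z) of cover below 0.006 m and angle between cover's own z axis and vertical below 0.05 rad and linear speed of cover below 0.02 m/s), for 0.2 s.
2. every test tile present lies flat in the stack on the binder, holes in line over the bore (horizontal distance between each of tile_0_hole, tile_1_hole, tile_2_hole, tile_3_hole, tile_4_hole and bore below 0.005 m and horizontal distance between each of tile_0, tile_1, tile_2, tile_3, tile_4 and binder below 0.012 m and angle between each of tile_0, tile_1, tile_2, tile_3, tile_4's own z axis and vertical below 0.08 rad and z of tile_0 in the frame of bore between -0.003 and 0.031 m and linear speed of each of tile_0, tile_1, tile_2, tile_3, tile_4 below 0.02 m/s and z of tile_1 in the frame of bore between -0.003 and 0.031 m and z of tile_2 in the frame of bore between -0.003 and 0.031 m and z of tile_3 in the frame of bore between -0.003 and 0.031 m and z of tile_4 in the frame of bore between -0.003 and 0.031 m), for 0.2 s.
3. the cover is level on both pins, on the stack (horizontal distance between cover and binder below 0.005 m and horizontal distance between cover_hole and bore below 0.005 m and angle between cover's own z axis and vertical below 0.05 rad and z of cover in the frame of bore between 0.018 and 0.038 m and linear speed of cover below 0.02 m/s), for 0.2 s.
At the end, for the whole second after the job is handed in: Each tile lies flat, hole within 5 mm of the bore's axis, middle within 12 mm of the binder's; cover level (0.05 rad), middle and rod hole within 5 mm of the binder's, underside under 38 mm above the binder's top; rod upright, foot within 4 mm of the bore's bottom; all at rest (all of step 2 and all of step 3 and horizontal distance between rod and bore below 0.004 m and z of rod in the frame of bore below -0.016 m and angle between rod's own z axis and vertical below 0.12 rad and linear speed of rod below 0.02 m/s); the robot touches nothing.
It fails at once if a bystander (white tile, pen, brush) is moved by more than 4 cm (distance of any of plain_tile, pen, brush from where it was at the start of the episode above 0.04 m).
Of tile_0, tile_1, tile_2, tile_3, tile_4 only 3 to 5 are there at a start; the rules pass over those that are not, and their reading is None.
At some moment in a run one of cover may be knocked a few centimetres aside while the robot is not near it.
It also fails if it takes over 210 s, if anything falls off the work surface, if the arm or the gripper's body presses on something with over 40 N, if the wrist force passes 120 N, or if a joint passes its speed limit or range.

## Working session

There is one attempt and no reset: what is moved stays moved. The work goes in short steps, Python scripts to look and compute and a tool call to move; the robot and the scene stay as the last step left them, time stands still between calls to the robot, and variables do not carry over. Pictures are saved under pics/ and viewed, at most 15 in all, crops included, and the job is handed in when it is done.

Besides the shell and the picture viewer there is one more tool, called by a JSON object that holds its "method" and its "body". apply_moves: Moves the arm, as the interface text tells. Its arguments: {"type":"object","properties":{"steps":{"type":"array","items":{"type":"number"}},"jaw":{"type":"number"},"newtons":{"type":"number"}},"required":["steps"]}

```bash
ls; mkdir -p pics; python3 - <<'E'
from rig import *
import cv2
for n in("scene","top"):
    cv2.imwrite(f"pics/{n}0.png",cv2.cvtColor(get_image(n),cv2.COLOR_RGB2BGR)); print(calibration(n))
print(get_state())
E
```

```text
pics
{'fx': 411.9845345438123, 'fy': 411.9845345438123, 'cx': 247.16167386083924, 'cy': 193.1534937868909, 'k1': -0.031140475523810718, 'xyz': array([0.06034153, 0.58835995, 0.8711444 ]), 'rotation': array([-0.28834438, -0.1219197 ,  0.35625579,  0.88038339])}
{'fx': 354.5883444897659, 'fy': 354.5883444897659, 'cx': 256.9774082771863, 'cy': 187.69473382437428, 'k1': -0.012974238073391209, 'xyz': array([ 3.42052802e-01, -8.43639421e-04,  1.12558131e+00]), 'rotation': array([-0.69538273, -0.06078518,  0.07649305,  0.71196688])}
{'clock': 0.1, 'qpos': array([-1.32898479e+00,  2.76525873e-01,  1.50600115e+00, -1.26158742e-05,
        1.36071712e+00, -1.20995562e-01]), 'qd': array([ 5.58226932e-04, -4.33871212e-04, -3.25729486e-03, -1.14756842e-03,
        1.58393104e-03, -2.68180828e-05]), 'effort': array([ 2.71640631e-03, -4.17696941e+01, -2.46406353e+01,  1.21194617e-06,
        5.76719598e-03, -5.62628856e-06]), 'position': array([ 0.20394608, -0.5371082 ,  0.23053172]), 'ee_rot': array([-8.23867676e-04,  9.83590873e-01,  1.80411507e-01, -5.60082497e-05]), 'contact_force': array([-0.81805511, -0.08047333,  0.33137061]), 'moment': array([-0.00998289,  0.02989079, -0.02382371]), 'gripper_force': 0.0, 'width': 0.08560616214865562}
```

View pics/scene0.png

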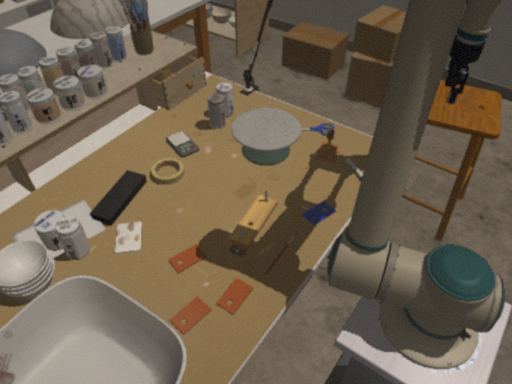

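View pics/top0.png

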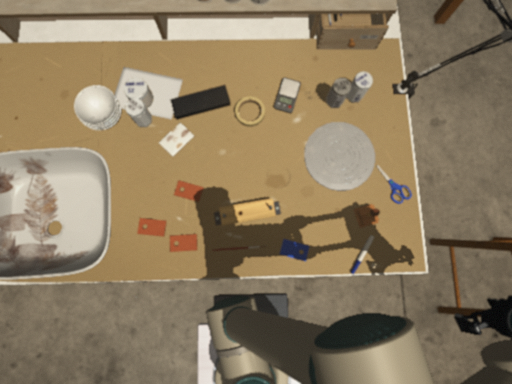

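```bash
cat > h.py <<'E'
from rig import *
import cv2, numpy as np
from scipy.spatial.transform import Rotation as R
def cam(n):
    c=calibration(n); q=c["rotation"]
    Rw=R.from_quat([q[1],q[2],q[3],q[0]]).as_matrix()@np.diag([1,-1,-1.])  # cv axes -> world
    K=np.array([[c["fx"],0,c["cx"]],[0,c["fy"],c["cy"]],[0,0,1]]); D=np.array([c["k1"],0,0,0.])
    return c["xyz"],Rw,K,D
def proj(n,P):
    t,Rw,K,D=cam(n); P=np.atleast_2d(np.asarray(P,float))
    return cv2.projectPoints(P,cv2.Rodrigues(Rw.T)[0],-Rw.T@t,K,D)[0][:,0]
def back(n,uv,z=0):
    t,Rw,K,D=cam(n); uv=np.asarray(uv,float).reshape(-1,1,2)
    u=cv2.undistortPointsIter(uv,K,D,None,None,(3,50,1e-9))[:,0]
    d=np.c_[u,np.ones(len(u))]@Rw.T
    return t+d*((z-t[2])/d[:,2])[:,None]
def ortho(n,img,z,x0,x1,y0,y1,s=1.0):   # s px per mm; up=+x, left=+y
    W=int((y1-y0)*1e3*s);H=int((x1-x0)*1e3*s)
    jj,ii=np.meshgrid(np.arange(W),np.arange(H))
    P=np.stack([x1-(ii+.5)/s/1e3,y1-(jj+.5)/s/1e3,np.full(ii.shape,z)],-1).reshape(-1,3)
    m=proj(n,P).astype(np.float32).reshape(H,W,2)
    return cv2.remap(img,m[...,0],m[...,1],cv2.INTER_CUBIC)
def save(p,img): cv2.imwrite("pics/"+p,cv2.cvtColor(img,cv2.COLOR_RGB2BGR))
def redtiles(n,img,z=0.007,amin=60):
    hsv=cv2.cvtColor(cv2.resize(img,None,fx=4,fy=4,interpolation=cv2.INTER_CUBIC),cv2.COLOR_RGB2HSV)
    m=((hsv[...,0]<9)|(hsv[...,0]>174))&(hsv[...,1]>130)&(hsv[...,2]>45)
    m=m.astype(np.uint8); out=[]
    cs,hi=cv2.findContours(m,cv2.RETR_CCOMP,cv2.CHAIN_APPROX_NONE)
    for i,c in enumerate(cs):
        if hi[0][i][3]>=0 or cv2.contourArea(c)<amin*16: continue
        w=back(n,(c[:,0]+.5)/4-.5,z)[:,:2].astype(np.float32)
        r=cv2.minAreaRect(w*1000); hs=[]
        k=hi[0][i][2]
        while k>=0:
            if cv2.contourArea(cs[k])>40: hs.append(back(n,(cs[k][:,0].mean(0)+.5)/4-.5,z)[0,:2].round(4))
            k=hi[0][k][0]
        out.append((c[:,0].mean(0)/4,r,hs))
    return out
E
python3 - <<'E'
from h import *
for n in("scene","top"):
    im=cv2.cvtColor(cv2.imread(f"pics/{n}0.png"),cv2.COLOR_BGR2RGB)
    for px,r,hs in redtiles(n,im): print(n,px.round(),np.round(r[0],1),np.round(r[1],1),round(r[2],1),hs)
    o=ortho(n,im,0.02,.2,.75,-.4,.4,1)
    o=np.clip(255*(o/255.)**.6,0,255).astype(np.uint8)
    save(f"o_{n}0.png",o)
E
```

```text
(no output)
```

View pics/o_scene0.png

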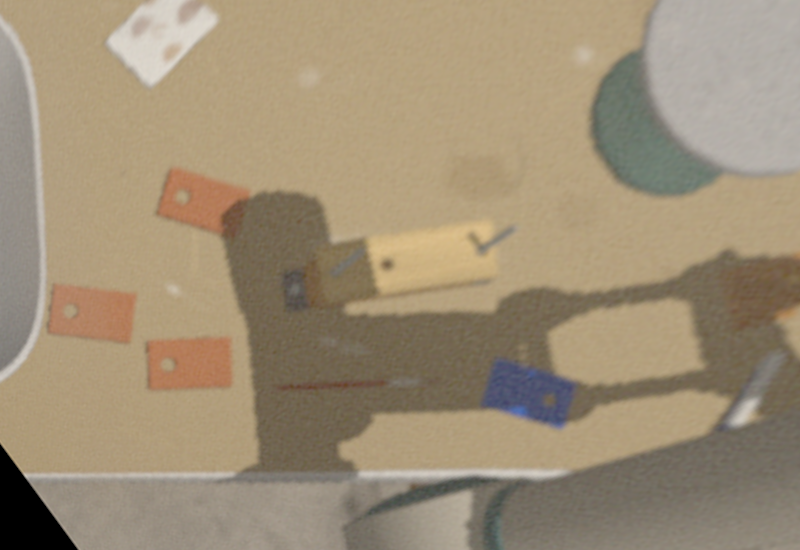

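View pics/o_top0.png

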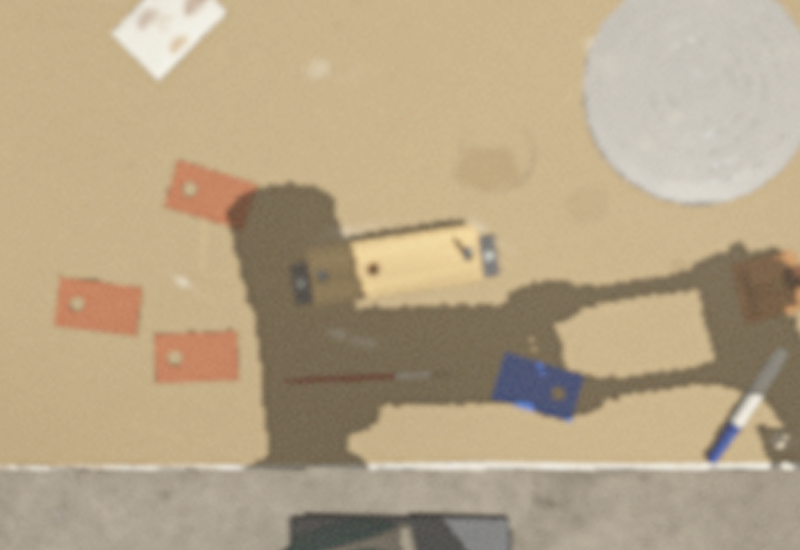

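Scene: three terracotta tiles with holes, at top-image px (188,190), (151,227), (183,243). The look-alike is the blue tile at (294,249), and the white spotted tile at (177,138) is the plain tile; I'll leave both. Binder and cover are at (249,210), the rod stand at (368,215), the brush at (240,248) and the pen at (361,255). Next is a close crop of the binder, plus tile fits.

```bash
sed -i 's/hsv\[...,0\]<9)/hsv[...,0]<13)/; s/>130/>105/' h.py; python3 - <<'E'
from h import *
I={n:cv2.cvtColor(cv2.imread(f"pics/{n}0.png"),cv2.COLOR_BGR2RGB) for n in("scene","top")}
for n in I:
    for px,r,hs in redtiles(n,I[n]): print(n,px.round(),np.round(r[0],1),np.round(r[1],1),round(r[2],1),hs)
a=[]
for n in("top","scene"):
    o=ortho(n,I[n],.038,.435,.535,-.12,.14,3); a.append(np.clip(255*(o/255.)**.6,0,255).astype(np.uint8))
save("bind0.png",np.vstack(a))
save("stand0.png",np.vstack([cv2.resize(I["top"][190:240,335:400],None,fx=6,fy=6,interpolation=2),cv2.resize(I["scene"][120:170,295:360],None,fx=6,fy=6,interpolation=2)]))
E
```

```text
scene [191. 315.] [442.2 303.7] [85.  51.8] 83.7 [array([0.4447, 0.3257])]
scene [235. 296.] [391.4 204.5] [50.7 85.2] 2.6 [array([0.3901, 0.2263])]
scene [278. 257.] [368.8  52.6] [10.2 91.8] 1.9 []
scene [189. 257.] [555.1 190.1] [86.2 52.5] 73.3 [array([0.5611, 0.2116])]
top [183. 243.] [393.6 205.9] [50.5 84.7] 2.3 [array([0.3927, 0.2278])]
top [152. 227.] [445.  305.2] [84.5 51.1] 82.7 [array([0.4471, 0.3266])]
top [189. 191.] [557.1 191.1] [85.6 50.1] 73.1 [array([0.5632, 0.2124])]
```

View pics/bind0.png

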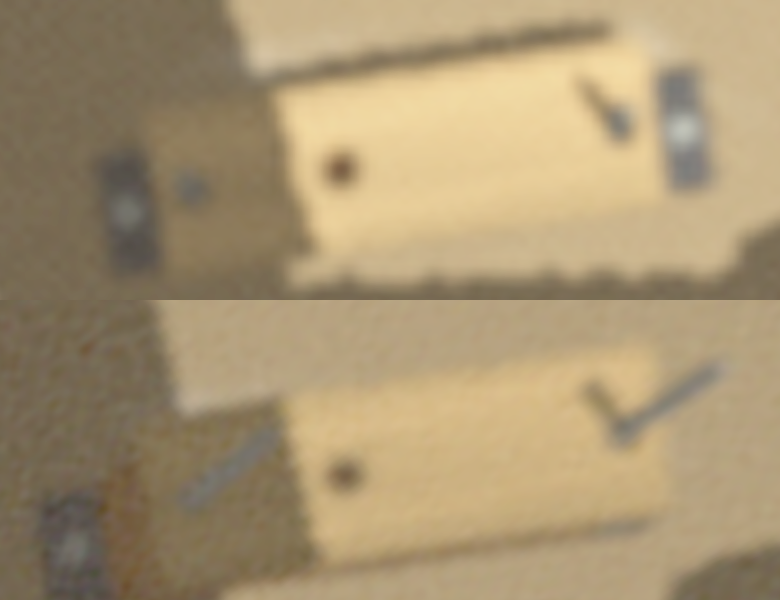

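View pics/stand0.png

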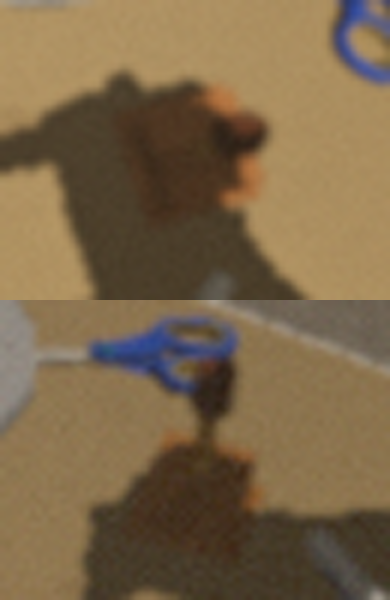

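Top and scene agree: the binder's rod hole is at about (.478,.026), its centre at (.480,.005) and its yaw is about 8.7°. The pin spacing comes out at 146 mm against 144 true. The rod stand in the crop shows the knob at about (240,130) in the top half. Now going over the cover.

{"method": "apply_moves", "body": {"steps": [27.6,54.3,-3,78,27.6,54.3,-3,78,27.6,54.3,-3,78,27.6,54.3,-3,78,27.6,54.3,-3,78,27.6,54.3,-3,78,27.6,54.3,-3,78,27.6,54.3,-3,78], "jaw": 0, "newtons": 30}}

```text
clock: 0.77
position: [0.3551, -0.2387, 0.2146]
ee_rot: [-0.0, 0.775, 0.632, 0.0]
contact_force: [1.7, -0.4, -0.1]
width: 0.0855
gripper_force: 0.0
```

{"method": "apply_moves", "body": {"steps": [12.5,24.4,-7,20.5,12.5,24.4,-7,20.5,12.5,24.4,-7,20.5,12.5,24.4,-7,20.5,12.5,24.4,-7,20.5,12.5,24.4,-7,20.5,12.5,24.4,-7,20.5,12.5,24.4,-7,20.5]}}

```text
clock: 1.43
position: [0.4811, 0.0081, 0.1432]
ee_rot: [-0.001, 0.65, 0.76, 0.001]
contact_force: [0.3, -0.3, -0.3]
width: 0.0858
gripper_force: 0.0
```

```bash
cat >> h.py <<'E'
def st():
    s=get_state(); q=s["ee_rot"]; a=np.degrees(2*np.arctan2(q[2],q[1]))-90
    print("t",round(s["clock"],2),"pos",(1000*s["position"]).round(1),"close ang",round((a+90)%180-90,2),"F",s["contact_force"].round(1),"w",round(s["width"]*1e3,1),"q6",s["qpos"][5].round(2))
E
python3 - <<'E'
from h import *
st()
I={n:get_image(n) for n in("scene","top")}
for n in I:
    cv2.imwrite(f"pics/{n}1.png",cv2.cvtColor(I[n],cv2.COLOR_RGB2BGR))
    for px,r,hs in redtiles(n,I[n]): print(n,px.round(),np.round(r[0],1),np.round(r[1],1),round(r[2],1),hs)
a=[cv2.resize(I["top"][185:250,330:410],(400,325),interpolation=2),cv2.resize(I["scene"][110:175,290:370],(400,325),interpolation=2)]
b=cv2.resize(I["scene"][160:290,190:350],(800,260*5//2//1),interpolation=2)[:270]
save("stand1.png",np.vstack([np.hstack(a),cv2.resize(I["scene"][170:270,180:380],(550,275),interpolation=2) if 0 else np.hstack([cv2.resize(I["scene"][180:260,200:310],(400,275),interpolation=2),cv2.resize(I["top"][180:240,200:300],(400,275),interpolation=2)])]))
E
```

```text
t 1.43 pos [481.1   8.1 143.2] close ang 8.86 F [ 0.3 -0.3 -0.3] w 85.8 q6 -0.29
scene [190. 315.] [441.7 303.4] [85.6 53.4] 82.3 [array([0.4436, 0.3396]), array([0.4501, 0.3384]), array([0.433 , 0.3113]), array([0.4294, 0.3007]), array([0.4439, 0.3264]), array([0.4385, 0.3055]), array([0.4463, 0.3116]), array([0.438 , 0.3001]), array([0.429 , 0.2888]), array([0.4496, 0.3   ]), array([0.4447, 0.2869]), array([0.4559, 0.2956]), array([0.4418, 0.2776])]
scene [232. 297.] [391.4 205.1] [53.4 86.3] 2.2 [array([0.3729, 0.2326]), array([0.4046, 0.2385]), array([0.3895, 0.2278])]
scene [188. 258.] [554.1 190.7] [86.3 54.1] 74.0 [array([0.5583, 0.2119]), array([0.5447, 0.1848]), array([0.5521, 0.1851]), array([0.5341, 0.1576])]
scene [276. 260.] [369.   60.4] [  6.8 112.4] 2.7 []
top [183. 243.] [393.3 206.1] [50.9 86.9] 2.2 [array([0.392 , 0.2273])]
top [152. 227.] [444.3 305.1] [86.5 51.2] 82.9 [array([0.4471, 0.3267])]
top [188. 191.] [557.  192.1] [85.5 51.1] 73.5 [array([0.5624, 0.2126])]
```

View pics/stand1.png

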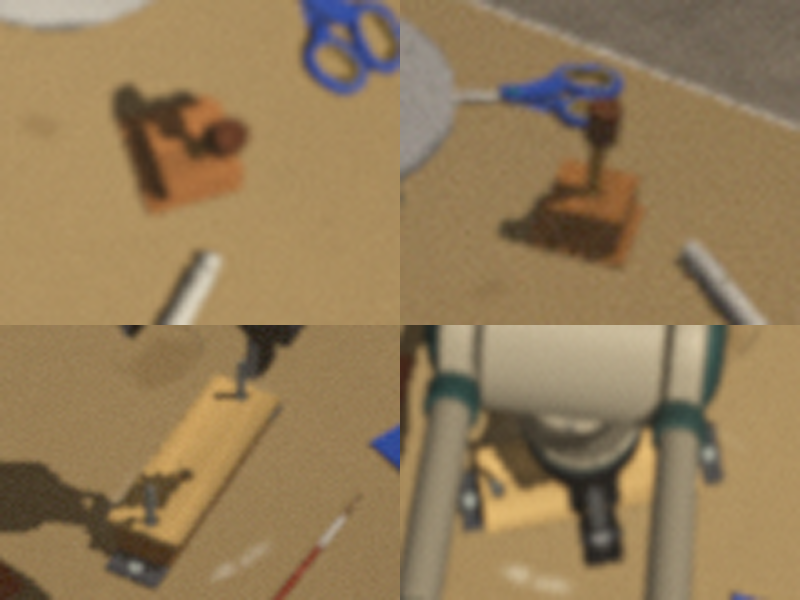

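Stand crops: the knob top is at top px (375,212) and scene px about (331,131). Descending on the cover to about 27 mm.

{"method": "apply_moves", "body": {"steps": [-0.1,-0.35,-3.8,0,-0.1,-0.35,-7.5,0,-0.1,-0.35,-10,0,-0.1,-0.35,-11,0,-0.1,-0.35,-11.6,0,-0.1,-0.35,-11.6,0]}}

```text
clock: 2.03
position: [0.4779, -0.0015, 0.0282]
ee_rot: [-0.001, 0.653, 0.757, -0.001]
contact_force: [-0.7, 0.7, -1.2]
width: 0.0855
gripper_force: 0.0
```

{"method": "apply_moves", "body": {"steps": [0,0,0,0,0,0,0,0,0,0,0,0,0,0,0,0,0,0,0,0,0,0,0,0,0,0,0,0,0,0,0,0], "jaw": 255, "newtons": 30}}

```text
clock: 2.7
position: [0.4805, -0.0008, 0.0306]
ee_rot: [0.002, 0.652, 0.758, 0.001]
contact_force: [-0.1, -1.2, 6.0]
width: 0.0546
gripper_force: 31.2
```

```bash
python3 - <<'E'
from h import *
st(); print(get_state()["gripper_force"])
k=(back("top",[[375,212]],.1)+back("scene",[[330.8,131]],.1))/2; print(back("top",[[375,212]],.1),back("scene",[[330.8,131]],.1))
E
```

```text
t 2.7 pos [480.5  -0.8  30.6] close ang 8.6 F [-0.1 -1.2  6. ] w 54.6 q6 -0.3
31.209052205085754
[[ 0.46366241 -0.37064659  0.1       ]] [[ 0.4632288  -0.37495033  0.1       ]]
```

{"method": "apply_moves", "body": {"steps": [0,0,1,0,0,0,3,0,0,0,6,0,0,0,9,0,0,0,10,0,0,0,10,0,0,0,10,0,0,0,10,0]}}

```text
clock: 3.37
position: [0.4777, -0.0001, 0.128]
ee_rot: [-0.001, 0.652, 0.758, -0.001]
contact_force: [0.7, 0.1, -2.3]
width: 0.0545
gripper_force: 34.8
```

```bash
python3 - <<'E'
from h import *
st(); print(get_state()["gripper_force"])
I=get_image("scene"); T=get_image("top"); save("scene2r.png",I)
save("lift.png",np.hstack([cv2.resize(I[150:270,190:310],(480,480),interpolation=2),cv2.resize(T[170:250,210:290],(320,480),interpolation=2)]))
E
```

```text
t 3.37 pos [ 4.777e+02 -1.000e-01  1.280e+02] close ang 8.59 F [ 0.7  0.1 -2.3] w 54.5 q6 -0.3
34.769203662872314
```

View pics/lift.png

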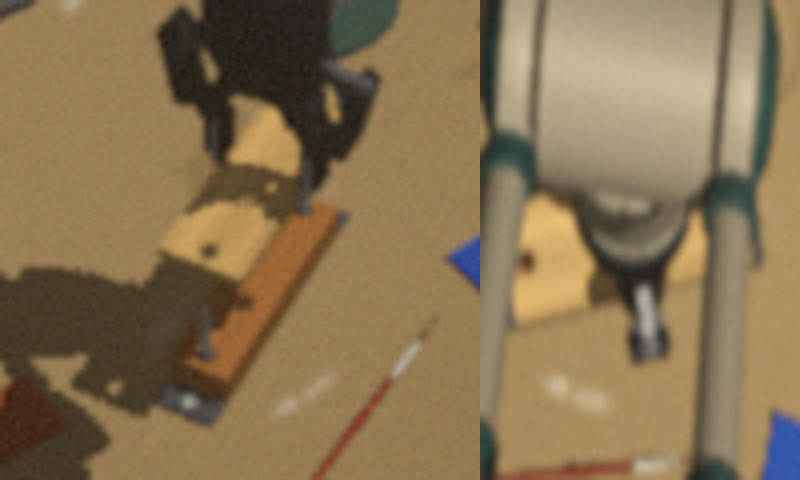

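The cover is held level above the binder (scene crop, around (250,200)), with the pins and bore visible below. Carrying it beyond the binder.

{"method": "apply_moves", "body": {"steps": [4,0.3,0,0,8,0.6,0,0,12,0.9,-1,0,15.5,1.2,-4,0,16,1.2,-7.5,0,16,1.2,-10.5,0,16,1.2,-11.5,0,16,1.2,-11.5,0]}}

```text
clock: 4.13
position: [0.6351, 0.012, 0.0092]
ee_rot: [-0.004, 0.652, 0.758, -0.003]
contact_force: [0.0, -0.4, -2.3]
width: 0.0547
gripper_force: 34.8
```

{"method": "apply_moves", "body": {"steps": [0,0,0,0,0,0,-0.4,0,0,0,-0.8,0,0,0,-1.1,0,0,0,-1.1,0,0,0,-1.1,0]}}

```text
clock: 4.63
position: [0.639, 0.0116, 0.0036]
ee_rot: [0.0, 0.652, 0.758, 0.0]
contact_force: [-0.1, 0.4, -2.0]
width: 0.0546
gripper_force: 34.8
```

```bash
python3 - <<'E'
from h import *
st()
E
```

```text
t 4.63 pos [639.   11.6   3.6] close ang 8.58 F [-0.1  0.4 -2. ] w 54.6 q6 -0.24
```

{"method": "apply_moves", "body": {"steps": [0,0,-0.15,0,0,0,-0.3,0,0,0,-0.3,0,0,0,-0.3,0]}}

```text
clock: 4.97
position: [0.6393, 0.0117, 0.0008]
ee_rot: [0.001, 0.652, 0.758, 0.0]
contact_force: [-1.5, 0.6, 4.7]
width: 0.0544
gripper_force: 35.4
```

{"method": "apply_moves", "body": {"steps": [0,0,-0.15,0,0,0,-0.3,0,0,0,-0.3,0,0,0,-0.3,0]}}

```text
clock: 5.3
position: [0.6393, 0.0116, 0.0006]
ee_rot: [0.001, 0.652, 0.758, 0.001]
contact_force: [-5.2, 0.5, 20.2]
width: 0.0542
gripper_force: 37.1
```

{"method": "apply_moves", "body": {"steps": [0,0,0.3,0,0,0,0.3,0,0,0,0.3,0,0,0,0.3,0,0,0,0.3,0,0,0,2,0,0,0,5,0,0,0,8,0], "jaw": 0}}

```text
clock: 5.97
position: [0.6377, 0.0118, 0.0758]
ee_rot: [-0.002, 0.652, 0.758, -0.001]
contact_force: [0.6, -0.6, -0.2]
width: 0.0858
gripper_force: 0.0
```

{"method": "apply_moves", "body": {"steps": [-1.6,3.6,0,-5,-3.2,7.2,0,-10,-5,10.8,0,-15,-6.6,14.4,0,-20,-8.3,18,-2,-25,-8.3,18,-4,-25,-8.3,18,-4,-25,-8.3,18,-4,-25]}}

```text
clock: 6.63
position: [0.5549, 0.1917, 0.0358]
ee_rot: [-0.0, 0.8, 0.6, -0.001]
contact_force: [-0.2, -0.3, -0.3]
width: 0.0855
gripper_force: 0.0
```

```bash
python3 - <<'E'
from h import *
st()
I=get_image("scene"); T=get_image("top"); save("scene3.png",I);save("top3.png",T)
a=[ortho(n,i,.008,.42,.71,-.15,.15,1.33) for n,i in(("top",T),("scene",I))]
save("cov.png",np.hstack(a))
E
```

```text
t 6.63 pos [554.9 191.7  35.8] close ang -16.32 F [-0.2 -0.3 -0.3] w 85.5 q6 0.5
```

View pics/cov.png

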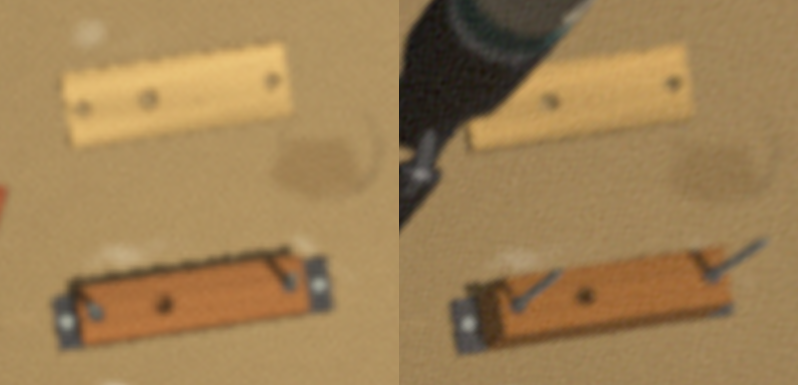

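Cover lies flat at ortho (175,95), well clear of the binder at (190,300). The bore is at (165,303) and both pins are visible. Measuring bore and cover now, while the tile grasp continues.

{"method": "apply_moves", "body": {"steps": [0.1,-0.05,-2,0,0.1,-0.05,-3.3,0,0.1,-0.05,-3.6,0,0.1,-0.05,-3.6,0]}}

```text
clock: 7.07
position: [0.5575, 0.19, 0.0009]
ee_rot: [0.0, 0.801, 0.598, -0.0]
contact_force: [0.5, 0.7, -0.5]
width: 0.086
gripper_force: 0.0
```

{"method": "apply_moves", "body": {"steps": [0,0,0,0,0,0,0,0,0,0,0,0,0,0,0,0,0,0,0,0,0,0,0,0,0,0,0,0,0,0,0,0], "jaw": 255, "newtons": 30}}

```text
clock: 7.73
position: [0.5578, 0.1912, 0.0023]
ee_rot: [0.001, 0.801, 0.599, 0.001]
contact_force: [-0.5, -1.6, 6.0]
width: 0.0482
gripper_force: 30.4
```

```bash
cat >> h.py <<'E'
def dark(n,img,z,x,y,r=.012):  # sub-pixel centre of dark hole near x,y on plane z
    o=ortho(n,img,z,x-r,x+r,y-r,y+r,5); g=cv2.GaussianBlur(cv2.cvtColor(o,cv2.COLOR_RGB2GRAY),(0,0),3).astype(float)
    w=np.clip((np.median(g)+g.min())/2-g,0,None); m=np.indices(g.shape); i,j=(m[0]*w).sum()/w.sum(),(m[1]*w).sum()/w.sum()
    return np.array([x+r-(i+.5)/5e3,y+r-(j+.5)/5e3])
E
python3 - <<'E'
from h import *
st()
for n in("top","scene"):
    im=cv2.cvtColor(cv2.imread(f"pics/{n}3.png"),cv2.COLOR_BGR2RGB)
    b=dark(n,im,.03,.478,.026); b=dark(n,im,.03,*b)
    c=dark(n,im,.008,.635,.037); c=dark(n,im,.008,*c); d=dark(n,im,.008,.65,-.055);d=dark(n,im,.008,*d,.01)
    print(n,"bore",b,"cov",c,"pin-",d, "yaw",np.degrees(np.arctan2(d[0]-c[0],c[1]-d[1])),np.hypot(*(c-d)))
    o=ortho(n,im,.03 ,.42,.71,-.15,.15,4)
    hsv=cv2.cvtColor(o,cv2.COLOR_RGB2HSV); print("hsv",hsv[int((.71-.475)*4e3),int((.15+.0)*4e3)])
    m=((hsv[...,0]<15)&(hsv[...,1]>120)&(hsv[...,2]>90)).astype(np.uint8); m[:500]=0
    k=max(cv2.findContours(cv2.morphologyEx(m,cv2.MORPH_CLOSE,np.ones((25,25))),0,1)[0],key=cv2.contourArea)
    (u,v),s,a=cv2.minAreaRect(k); print("binder",.71-v/4e3,.15-u/4e3,np.array(s)/4,a)
    o=ortho(n,im,.008 ,.55,.71,-.15,.15,4);hsv=cv2.cvtColor(o,cv2.COLOR_RGB2HSV)
    m=(hsv[...,2]>215).astype(np.uint8) if n=="top" else (hsv[...,2]>195).astype(np.uint8)
    k=max(cv2.findContours(cv2.morphologyEx(m,cv2.MORPH_CLOSE,np.ones((45,45))),0,1)[0],key=cv2.contourArea)
    (u,v),s,a=cv2.minAreaRect(k); print("cover",.71-v/4e3,.15-u/4e3,np.array(s)/4,a)
E
```

```text
t 7.73 pos [557.8 191.2   2.3] close ang -16.4 F [-0.5 -1.6  6. ] w 48.2 q6 0.5
top bore [0.4773892  0.02520598] cov [0.63551708 0.03650803] pin- [ 0.64938207 -0.05538082] yaw 8.580556457778203 0.09292899889318758
hsv [ 14 163 178]
binder 0.4827349548339843 0.005775115966796862 [ 46.65658188 171.25891113] 81.45933532714844
cover 0.6418609237670898 0.01650643920898437 [ 45.90447235 164.64541626] 79.48737335205078
scene bore [0.47593973 0.0245284 ] cov [0.63323192 0.0343897 ] pin- [ 0.6472371  -0.05675741] yaw 8.735447094543781 0.09221681143466717
hsv [ 14 165 161]
binder 0.47527787780761716 0.006878799438476552 [ 51.14035034 176.93074036] 82.23483276367188
cover 0.6443690719604491 -0.0018223571777343794 [ 41.98844147 129.46180725] 81.36090850830078
```

{"method": "apply_moves", "body": {"steps": [0,0,2,0,0,0,5,0,0,0,8.5,0,-1.5,-3.7,10,5,-3,-7.4,10,10,-4.5,-11,10,15,-6.1,-14.9,10,20,-7.7,-18.8,10,25]}}

```text
clock: 8.4
position: [0.4794, 0.003, 0.1014]
ee_rot: [0.001, 0.65, 0.76, 0.0]
contact_force: [1.6, -1.7, -0.3]
width: 0.0483
gripper_force: 31.1
```

{"method": "apply_moves", "body": {"steps": [0,0,0,0,0,0,0,0,0,0,0,0,0,0,0,0]}}

```text
clock: 8.73
position: [0.481, 0.005, 0.1011]
ee_rot: [0.0, 0.652, 0.758, 0.001]
contact_force: [0.6, 0.5, -0.3]
width: 0.0481
gripper_force: 31.1
```

```bash
python3 - <<'E'
from h import *
st()
E
```

```text
t 8.73 pos [481.    5.  101.1] close ang 8.61 F [ 0.6  0.5 -0.3] w 48.1 q6 -0.29
```

{"method": "apply_moves", "body": {"steps": [0,-0.1,-3,0,0,-0.1,-5.5,0,0,-0.1,-6.4,0,0,-0.1,-6.8,0,0,-0.1,-6.8,0,0,-0.1,-6.8,0,0,-0.1,-6.8,0]}}

```text
clock: 9.32
position: [0.4814, 0.0036, 0.0336]
ee_rot: [0.001, 0.652, 0.758, 0.001]
contact_force: [-0.4, -0.1, -0.3]
width: 0.0479
gripper_force: 31.3
```

```bash
python3 - <<'E'
from h import *
st()
E
```

```text
t 9.32 pos [481.4   3.6  33.6] close ang 8.65 F [-0.4 -0.1 -0.3] w 47.9 q6 -0.29
```

{"method": "apply_moves", "body": {"steps": [0,0,-0.15,0,0,0,-0.25,0,0,0,-0.25,0,0,0,-0.25,0]}}

```text
clock: 9.65
position: [0.4814, 0.0034, 0.0323]
ee_rot: [0.001, 0.652, 0.758, 0.001]
contact_force: [-1.3, 1.5, 12.2]
width: 0.0479
gripper_force: 33.3
```

{"method": "apply_moves", "body": {"steps": [0,0,0,0,0,0,0,0,0,0,0,0,0,0,0,0,0,0,1,0,0,0,4,0,0,0,8,0,0,0,8,0], "jaw": 0}}

```text
clock: 10.32
position: [0.485, 0.0025, 0.1161]
ee_rot: [0.005, 0.652, 0.758, 0.003]
contact_force: [0.6, -0.1, 1.3]
width: 0.0851
gripper_force: 0.0
```

{"method": "apply_moves", "body": {"steps": [-1.6,3.6,0,-1.3,-3.2,7.3,0,-2.6,-4.8,11,0,-3.9,-6.5,14.7,0,-5.2,-8.2,18.5,-2,-6.3,-8.8,20.2,-5,-6.3,-8.8,20.2,-8,-6.3,-8.8,20.2,-8,-6.3]}}

```text
clock: 10.98
position: [0.3877, 0.2049, 0.0265]
ee_rot: [-0.002, 0.692, 0.722, -0.004]
contact_force: [-0.7, 0.2, -0.5]
width: 0.0853
gripper_force: 0.0
```

```bash
python3 - <<'E'
from h import *
st()
I=get_image("scene"); T=get_image("top"); save("scene4.png",I);save("top4.png",T)
a=[ortho(n,i,.037,.42,.54,-.12,.14,3) for n,i in(("top",T),("scene",I))]
save("t1.png",np.vstack([x[:300] for x in a]))
for n,i in(("top",T),("scene",I)):
    for px,r,hs in redtiles(n,i,.037):
        if r[0][1]<120: print(n,np.round(r[0],1),np.round(r[1],1),round(r[2],1),hs)
E
```

```text
t 10.98 pos [387.7 204.9  26.5] close ang 2.46 F [-0.7  0.2 -0.5] w 85.3 q6 0.28
top [482.8   4.3] [52.6 89.7] 8.1 [array([0.4781, 0.0255])]
scene [358.4  80.2] [  6.7 110.6] 2.2 []
scene [478.5   3.8] [54.6 92.8] 7.8 [array([0.4759, 0.0234])]
```

View pics/t1.png

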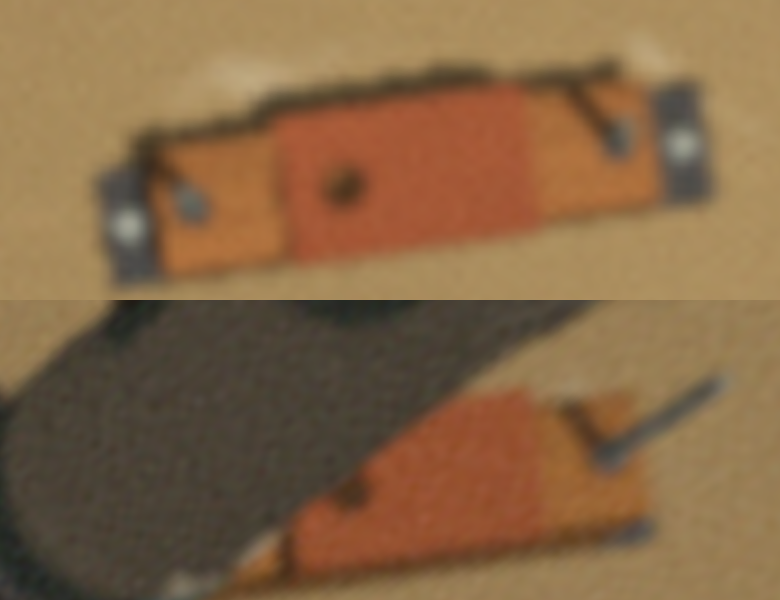

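The first tile sits squarely on the binder, with its hole at about (345,185) in the crop and within 1 mm of the bore. Next is tile B.

{"method": "apply_moves", "body": {"steps": [0,0,0,0,0,0,-1,0,0,0,-2,0,0,0,-2.5,0,0,0,-2.6,0,0,0,-2.6,0]}}

```text
clock: 11.58
position: [0.3932, 0.2048, 0.0052]
ee_rot: [0.0, 0.693, 0.721, 0.001]
contact_force: [0.1, 0.9, -0.7]
width: 0.0851
gripper_force: 0.0
```

{"method": "apply_moves", "body": {"steps": [0,0,0,0,0,0,0,0,0,0,0,0,0,0,0,0,0,0,0,0,0,0,0,0,0,0,0,0,0,0,0,0], "jaw": 255}}

```text
clock: 12.25
position: [0.3947, 0.2061, 0.007]
ee_rot: [0.001, 0.693, 0.721, 0.003]
contact_force: [-1.8, -0.5, 20.8]
width: 0.0003
gripper_force: 10.3
```

```bash
python3 - <<'E'
from h import *
st()
E
```

```text
t 12.25 pos [394.7 206.1   7. ] close ang 2.29 F [-1.8 -0.5 20.8] w 0.3 q6 0.28
```

Too high: the fingers shut above the tile. Lifting, reopening and rechecking the tile.

{"method": "apply_moves", "body": {"steps": [0,0,1,0,0,0,3,0,0,0,3,0,0,0,3,0,0,0,3,0,0,0,3,0], "jaw": 0}}

```text
clock: 12.75
position: [0.3916, 0.2049, 0.0338]
ee_rot: [-0.0, 0.693, 0.721, -0.001]
contact_force: [-0.5, 0.5, -0.3]
width: 0.0728
gripper_force: 0.0
```

```bash
python3 - <<'E'
from h import *
st()
for n in("top","scene"):
    i=get_image(n); save(n+"5.png",i)
    for px,r,hs in redtiles(n,i): print(n,np.round(r[0],1),np.round(r[1],1),round(r[2],1),hs[:3])
E
```

```text
t 12.75 pos [391.6 204.9  33.8] close ang 2.28 F [-0.5  0.5 -0.3] w 72.8 q6 0.28
top [394.  187.6] [50.  48.1] 2.8 []
top [486.5   4.2] [54.1 92.7] 8.5 [array([0.4823, 0.0261])]
scene [441.9 303.7] [86.9 53.3] 83.3 [array([0.4284, 0.3403]), array([0.4304, 0.3298]), array([0.4556, 0.3395])]
scene [390.7 205.5] [53.2 85.4] 2.0 [array([0.3912, 0.2285])]
scene [369.   60.9] [  6.8 112.7] 2.5 []
scene [494.3 -18.4] [57.3 95. ] 8.1 []
```

{"method": "apply_moves", "body": {"steps": [0,0.05,-1.2,0,0,0.05,-2.5,0,0,0.05,-3.2,0,0,0.05,-3.45,0,0,0.05,-3.45,0,0,0.05,-3.45,0]}}

```text
clock: 13.35
position: [0.3924, 0.2056, -0.0001]
ee_rot: [-0.0, 0.693, 0.721, -0.0]
contact_force: [0.1, 0.7, -1.0]
width: 0.0853
gripper_force: 0.0
```

{"method": "apply_moves", "body": {"steps": [0,0,0,0,0,0,0,0,0,0,0,0,0,0,0,0,0,0,0,0,0,0,0,0,0,0,0,0,0,0,0,0], "jaw": 255}}

```text
clock: 14.02
position: [0.3926, 0.2057, 0.0006]
ee_rot: [0.0, 0.693, 0.721, 0.0]
contact_force: [-0.1, 0.5, 6.3]
width: 0.0486
gripper_force: 30.4
```

```bash
python3 - <<'E'
from h import *
st()
E
```

```text
t 14.02 pos [392.6 205.7   0.6] close ang 2.29 F [-0.1  0.5  6.3] w 48.6 q6 0.29
```

{"method": "apply_moves", "body": {"steps": [0,0,2,0,0,0,5,0,0,0,8.5,0,1.6,-3.6,10,1.3,3.2,-7.2,10,2.6,4.8,-10.9,10,3.9,6.4,-14.6,10,5.2,8,-18.4,10,6.3]}}

```text
clock: 14.68
position: [0.4726, 0.0201, 0.1004]
ee_rot: [0.0, 0.652, 0.759, 0.0]
contact_force: [1.1, 0.1, -0.7]
width: 0.0483
gripper_force: 31.7
```

{"method": "apply_moves", "body": {"steps": [0.8,-1.8,0,0,0.8,-1.8,0,0,0.8,-1.8,0,0,0.8,-1.8,0,0,0.8,-1.8,0,0]}}

```text
clock: 15.1
position: [0.4793, 0.0047, 0.0997]
ee_rot: [-0.001, 0.652, 0.758, -0.0]
contact_force: [-0.0, -0.1, -0.2]
width: 0.0483
gripper_force: 31.7
```

```bash
python3 - <<'E'
from h import *
st()
E
```

```text
t 15.1 pos [479.3   4.7  99.7] close ang 8.65 F [-0.  -0.1 -0.2] w 48.3 q6 -0.29
```

{"method": "apply_moves", "body": {"steps": [0.1,-0.1,-3,0,0.1,-0.1,-5,0,0.1,-0.1,-5.8,0,0.1,-0.1,-6,0,0.1,-0.1,-6,0,0.1,-0.1,-6,0,0.1,-0.1,-6,0]}}

```text
clock: 15.68
position: [0.4822, 0.0027, 0.041]
ee_rot: [0.001, 0.652, 0.758, 0.001]
contact_force: [-0.1, -0.0, -0.5]
width: 0.0481
gripper_force: 31.7
```

```bash
python3 - <<'E'
from h import *
st()
E
```

```text
t 15.68 pos [482.2   2.7  41. ] close ang 8.61 F [-0.1 -0.  -0.5] w 48.1 q6 -0.29
```

{"method": "apply_moves", "body": {"steps": [-0.08,0.07,-0.15,0,-0.08,0.07,-0.3,0,-0.08,0.07,-0.4,0,-0.08,0.07,-0.4,0,-0.08,0.07,-0.4,0]}}

```text
clock: 16.1
position: [0.481, 0.0033, 0.0376]
ee_rot: [0.001, 0.652, 0.758, 0.001]
contact_force: [-2.7, 0.7, 11.8]
width: 0.0485
gripper_force: 33.0
```

{"method": "apply_moves", "body": {"steps": [0,0,0.1,0,0,0,0.1,0,0,0,0.1,0,0,0,0.1,0,0,0,1.2,0,0,0,4,0,0,0,7,0,0,0,7,0], "jaw": 0}}

```text
clock: 16.77
position: [0.4842, 0.0028, 0.1104]
ee_rot: [0.004, 0.652, 0.758, 0.003]
contact_force: [0.6, -0.2, -0.3]
width: 0.0855
gripper_force: 0.0
```

```bash
python3 - <<'E'
from h import *
st()
for z in(0,.05,.1,.15): print(z,back("top",[[111,215]],z)[0][:2], back("scene",[[186,350]],z)[0][:2])
for n in("top","scene"):
    i=get_image(n); save(n+"6.png",i)
    for px,r,hs in redtiles(n,i,.007): print(n,np.round(r[0],1),np.round(r[1],1),round(r[2],1),hs[:3])
E
```

```text
t 16.77 pos [484.2   2.8 110.4] close ang 8.59 F [ 0.6 -0.2 -0.3] w 85.5 q6 -0.29
0 [0.48527208 0.43599496] [0.3965825  0.36986712]
0.05 [0.47891006 0.41658994] [0.37728369 0.38240768]
0.1 [0.47254805 0.39718492] [0.35798488 0.39494825]
0.15 [0.46618604 0.3777799 ] [0.33868607 0.40748881]
top [444.6 305.2] [86.5 51.3] 82.4 [array([0.4472, 0.3264])]
top [476.   34.6] [43.6 32.1] 15.6 []
top [482.9 -30.4] [36.1 27.4] 7.8 []
scene [442.4 302.6] [87.4 52.5] 83.5 [array([0.4281, 0.3277]), array([0.4329, 0.3301]), array([0.4287, 0.3142])]
scene [368.9  60.5] [  6.9 112.7] 2.7 []
scene [495.4 -20.2] [ 57.8 103.7] 8.3 [array([0.4889, 0.0045]), array([0.4985, 0.0015])]
```

{"method": "apply_moves", "body": {"steps": [-0.5,4,0,-2.3,-1,8,0,-4.6,-1.5,12,0,-6.9,-2,16,0,-9.2,-2.5,20,0,-11.5,-3,24,0,-13.8,-3.4,28,0,-15.9,-3.7,30.2,-2,-15.9]}}

```text
clock: 17.53
position: [0.4447, 0.3102, 0.0872]
ee_rot: [0.0, 0.751, 0.661, 0.003]
contact_force: [1.0, 0.2, 0.6]
width: 0.0855
gripper_force: 0.0
```

{"method": "apply_moves", "body": {"steps": [0,0,-2,0,0,0,-4,0,0,0,-5,0,0,0,-5,0,0,0,-5,0]}}

```text
clock: 17.95
position: [0.4428, 0.3047, 0.0349]
ee_rot: [-0.0, 0.751, 0.66, -0.001]
contact_force: [0.1, 0.1, -0.1]
width: 0.0853
gripper_force: 0.0
```

```bash
python3 - <<'E'
from h import *
st()
E
```

```text
t 17.95 pos [442.8 304.7  34.9] close ang -7.34 F [ 0.1  0.1 -0.1] w 85.3 q6 0.6
```

{"method": "apply_moves", "body": {"steps": [0.1,0,-1.2,0,0.1,0,-2.5,0,0.1,0,-3.3,0,0.1,0,-3.5,0,0.1,0,-3.5,0,0.1,0,-3.5,0]}}

```text
clock: 18.45
position: [0.445, 0.3054, 0.0016]
ee_rot: [0.0, 0.751, 0.66, 0.001]
contact_force: [-1.4, 0.0, -0.3]
width: 0.0852
gripper_force: 0.0
```

{"method": "apply_moves", "body": {"steps": [0,0,0,0,0,0,0,0,0,0,0,0,0,0,0,0,0,0,0,0,0,0,0,0,0,0,0,0,0,0,0,0], "jaw": 255}}

```text
clock: 19.12
position: [0.4448, 0.3055, 0.0018]
ee_rot: [0.0, 0.751, 0.661, 0.001]
contact_force: [-0.8, 0.7, 5.1]
width: 0.0484
gripper_force: 30.4
```

```bash
python3 - <<'E'
from h import *
st()
E
```

```text
t 19.12 pos [444.8 305.5   1.8] close ang -7.31 F [-0.8  0.7  5.1] w 48.4 q6 0.6
```

{"method": "apply_moves", "body": {"steps": [0,0,2,0,0,0,5.5,0,0,0,9,0,0.5,-4,10,2.3,1,-8,10,4.6,1.5,-12,10,6.9,2,-16,10,9.2,2.5,-20,10,11.5]}}

```text
clock: 19.78
position: [0.4692, 0.1037, 0.1012]
ee_rot: [0.0, 0.68, 0.733, 0.0]
contact_force: [1.4, -0.5, 0.1]
width: 0.0481
gripper_force: 31.3
```

{"method": "apply_moves", "body": {"steps": [0.5,-4,0,2.3,1,-8,0,4.4,1.1,-10.2,0,4.4,1.1,-10.2,0,4.4,1.1,-10.2,-3,4.4,1.1,-10.2,-4.5,4.4,1.1,-10.2,-4.5,4.4,1.1,-10.2,-4.5,4.4]}}

```text
clock: 20.45
position: [0.4797, 0.0039, 0.0554]
ee_rot: [-0.001, 0.652, 0.758, -0.0]
contact_force: [-0.9, -0.1, 0.3]
width: 0.0483
gripper_force: 31.3
```

```bash
python3 - <<'E'
from h import *
st()
E
```

```text
t 20.45 pos [479.7   3.9  55.4] close ang 8.6 F [-0.9 -0.1  0.3] w 48.3 q6 -0.29
```

Contact is expected at TCP 45–46 mm.

{"method": "apply_moves", "body": {"steps": [0.1,0,-0.4,0,0.1,0,-0.7,0,0.1,0,-0.8,0,0.1,0,-0.8,0]}}

```text
clock: 20.78
position: [0.4817, 0.0035, 0.0482]
ee_rot: [0.0, 0.652, 0.758, 0.0]
contact_force: [-0.3, 0.3, -0.8]
width: 0.048
gripper_force: 31.3
```

{"method": "apply_moves", "body": {"steps": [0,0,-0.1,0,0,0,-0.25,0,0,0,-0.25,0,0,0,-0.25,0]}}

```text
clock: 21.12
position: [0.4819, 0.0033, 0.0458]
ee_rot: [0.0, 0.652, 0.758, 0.0]
contact_force: [0.0, -0.3, 3.9]
width: 0.0485
gripper_force: 31.8
```

{"method": "apply_moves", "body": {"steps": [0,0,0,0,0,0,0,0,0,0,0,0,0,0,0,0,0,0,1.2,0,0,0,4,0,0,0,8,0,0,0,10,0], "jaw": 0}}

```text
clock: 21.78
position: [0.483, 0.0031, 0.1486]
ee_rot: [0.002, 0.652, 0.758, 0.001]
contact_force: [1.7, -0.5, -0.5]
width: 0.0853
gripper_force: 0.0
```

{"method": "apply_moves", "body": {"steps": [0,-4,0,0,0,-8,0,0,0,-12,0,0,0,-16,0,0,0,-20,0,0,0,-20,0,0]}}

```text
clock: 22.28
position: [0.4824, -0.2042, 0.1456]
ee_rot: [0.003, 0.654, 0.756, -0.001]
contact_force: [0.6, 0.2, -0.3]
width: 0.0851
gripper_force: 0.0
```

```bash
python3 - <<'E'
from h import *
st(); a=[]
for n in("top","scene"):
    im=get_image(n); save(n+"7.png",im)
    h=dark(n,im,.051,.478,.026); h=dark(n,im,.051,*h)
    c=dark(n,im,.008,.635,.037); c=dark(n,im,.008,*c); d=dark(n,im,.008,.65,-.055);d=dark(n,im,.008,*d,.01)
    print(n,"tile hole",h,"cov",c,"pin-",d,"yaw",np.degrees(np.arctan2(d[0]-c[0],c[1]-d[1])))
    for px,r,hs in redtiles(n,im,.051): print(np.round(r[0],1),np.round(r[1],1),round(r[2],1),hs[:2])
    a.append(ortho(n,im,.051,.42,.70,-.15,.15,1.33))
save("stack.png",np.hstack(a))
E
```

```text
t 22.28 pos [ 482.4 -204.2  145.6] close ang 8.29 F [ 0.6  0.2 -0.3] w 85.1 q6 -0.67
top tile hole [0.48709932 0.01741466] cov [0.6466265  0.04821027] pin- [ 0.63209389 -0.05518058] yaw -8.001073166432823
[482.5   3.2] [53.9 92.6] 8.4 [array([0.4793, 0.0241])]
scene tile hole [0.48644937 0.02272817] cov [0.64367516 0.04822333] pin- [ 0.6356793  -0.05452053] yaw -4.449976698104513
[353.1  87.6] [  6.8 107.3] 2.4 []
[474.9   6.1] [ 59.1 106.7] 8.9 [array([0.4915, 0.0277]), array([0.4865, 0.0201])]
```

View pics/stack.png

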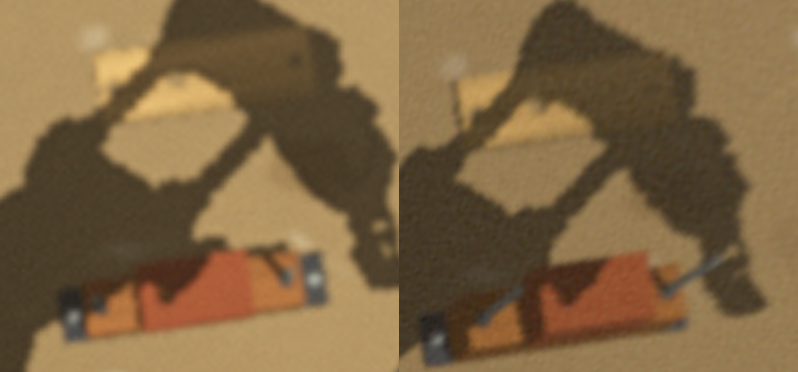

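The stack looks square. The cover has been knocked by about (+18,−20) mm, and shadows hide it. I'll move the arm to the left side for a clean look.

{"method": "apply_moves", "body": {"steps": [0,4,0,0,0,8,0,0,0,12,0,0,0,16,0,0,0,20,0,0,0,24,0,0,0,28,0,0,0,32,0,0]}}

```text
clock: 23.05
position: [0.4798, 0.1266, 0.1455]
ee_rot: [-0.0, 0.652, 0.759, -0.0]
contact_force: [-0.4, -0.1, 0.3]
width: 0.0855
gripper_force: 0.0
```

{"method": "apply_moves", "body": {"steps": [1,4,0,0,2,8,-1,0,2,10,-1,0,2,10,-1,0]}}

```text
clock: 23.38
position: [0.5, 0.2289, 0.1348]
ee_rot: [-0.001, 0.65, 0.76, 0.001]
contact_force: [-0.6, 0.8, -0.8]
width: 0.0857
gripper_force: 0.0
```

```bash
python3 - <<'E'
from h import *
st(); a=[]
for n in("top","scene"):
    im=get_image(n); save(n+"8.png",im)
    h=dark(n,im,.051,.478,.026,.01); h=dark(n,im,.051,*h,.01)
    print(n,"tile hole",h)
    for px,r,hs in redtiles(n,im,.051): print(np.round(r[0],1),np.round(r[1],1),round(r[2],1),hs[:2])
    a.append(ortho(n,im,.008,.42,.72,-.15,.15,1.33))
    o=ortho(n,im,.008,.55,.72,-.17,.13,4);hsv=cv2.cvtColor(o,cv2.COLOR_RGB2HSV)
    m=(hsv[...,2]>(212 if n=="top" else 190)).astype(np.uint8)
    k=max(cv2.findContours(cv2.morphologyEx(m,cv2.MORPH_CLOSE,np.ones((45,45))),0,1)[0],key=cv2.contourArea)
    (u,v),s,an=cv2.minAreaRect(k); print("cover",.72-v/4e3,.13-u/4e3,np.array(s)/4,an)
save("stack2.png",np.hstack(a))
E
```

```text
t 23.38 pos [500.  228.9 134.8] close ang 8.94 F [-0.6  0.8 -0.8] w 85.7 q6 0.14
top tile hole [0.47758314 0.02399017]
[482.3   4.1] [54.2 91.7] 8.7 [array([0.4774, 0.0242])]
cover 0.6613456649780273 -0.0047520446777343794 [ 39.22269821 163.18623352] 80.78532409667969
scene tile hole [0.47576043 0.02230738]
[353.1  87.9] [  6.9 107.3] 3.2 []
[475.3   7.4] [ 58.7 103.9] 8.6 [array([0.4606, 0.0478]), array([0.4761, 0.0486])]
cover 0.6641309852600097 -0.03441049194335938 [ 40.66802597 105.80555725] 80.43331146240234
```

View pics/stack2.png

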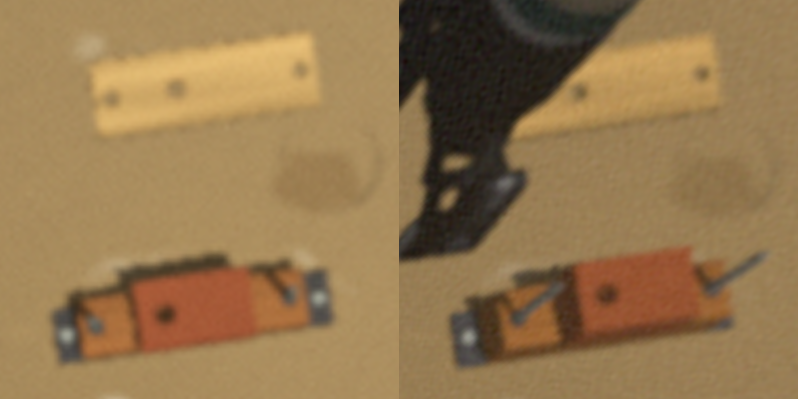

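Stack is good: hole at (165,314) in the top ortho, about 1 mm off the bore. The cover is now shifted, with its rod hole at (176,88) and end hole at (300,70). Refining those.

```bash
python3 - <<'E'
from h import *
for n in("top","scene"):
    im=cv2.cvtColor(cv2.imread(f"pics/{n}8.png"),cv2.COLOR_BGR2RGB)
    P=[(.6538,.0177),(.6674,-.0756)]+([(.646,.0658)] if n=="top" else [])
    q=[]
    for p in P:
        p=dark(n,im,.008,*p,.01); q.append(dark(n,im,.008,*p,.01))
    d=q[0]-q[1]; t=np.degrees(np.arctan2(-d[0],d[1])); c=(q[0]*72+q[1]*22)/94
    print(n,np.round(q,4),"yaw",t,np.hypot(*d),"centre",c)
# same estimator, before the knock
im=cv2.cvtColor(cv2.imread("pics/top3.png"),cv2.COLOR_BGR2RGB)
q=[dark("top",im,.008,*p,.01) for p in((.6355,.0365),(.6494,-.0554))]; print("old centre",(q[0]*72+q[1]*22)/94,q)
E
```

```text
top [[ 0.6533  0.0173]
 [ 0.6671 -0.0765]
 [ 0.6449  0.0657]] yaw 8.425871310059849 0.09478309840892232 centre [ 0.65650343 -0.00463912]
scene [[ 0.6659  0.0296]
 [ 0.6642 -0.0787]] yaw -0.8882877778495897 0.10825700249134984 centre [0.6655087  0.00424575]
old centre [0.63897935 0.01462401] [array([0.63580272, 0.03601501]), array([ 0.64937559, -0.05538292])]
```

{"method": "apply_moves", "body": {"steps": [2.5,-3.3,0,0,5,-6.6,0,0,7.5,-10,0,0,10,-13.4,0,0,12.5,-17,0,0,14.5,-20.5,0,0,15.5,-23.4,-3,0,15.5,-23.4,-6,0]}}

```text
clock: 24.15
position: [0.6609, -0.0185, 0.0777]
ee_rot: [0.005, 0.654, 0.756, 0.001]
contact_force: [0.9, 0.6, -1.5]
width: 0.0854
gripper_force: 0.0
```

{"method": "apply_moves", "body": {"steps": [0,0,-2,0,0,0,-3,0,0,0,-3,0,0,0,-3,0]}}

```text
clock: 24.48
position: [0.6561, -0.011, 0.0459]
ee_rot: [-0.0, 0.652, 0.758, -0.0]
contact_force: [0.1, 0.3, 0.5]
width: 0.0853
gripper_force: 0.0
```

```bash
python3 - <<'E'
from h import *
st()
E
```

```text
t 24.48 pos [656.1 -11.   45.9] close ang 8.57 F [0.1 0.3 0.5] w 85.3 q6 -0.27
```

{"method": "apply_moves", "body": {"steps": [-0.05,0.6,-2,0.1,-0.05,0.6,-3.5,0.1,-0.05,0.6,-4.3,0.1,-0.05,0.6,-4.5,0.1,-0.05,0.6,-4.5,0.1,-0.05,0.6,-4.5,0.1]}}

```text
clock: 24.98
position: [0.657, -0.0047, 0.0018]
ee_rot: [0.001, 0.651, 0.759, 0.001]
contact_force: [0.7, -0.2, -0.1]
width: 0.0855
gripper_force: 0.0
```

{"method": "apply_moves", "body": {"steps": [0,0,0,0,0,0,0,0,0,0,0,0,0,0,0,0,0,0,0,0,0,0,0,0,0,0,0,0,0,0,0,0], "jaw": 255, "newtons": 40}}

```text
clock: 25.65
position: [0.6565, -0.0048, 0.0018]
ee_rot: [0.001, 0.652, 0.759, 0.0]
contact_force: [-1.0, 0.6, 5.4]
width: 0.0539
gripper_force: 41.1
```

```bash
python3 - <<'E'
from h import *
st()
E
```

```text
t 25.65 pos [656.5  -4.8   1.8] close ang 8.68 F [-1.   0.6  5.4] w 53.9 q6 -0.26
```

{"method": "apply_moves", "body": {"steps": [0,0,2,0,0,0,5.5,0,0,0,9,0,-3,0.2,10.8,0,-7,0.4,10.8,0,-11,0.6,10.8,0,-15,0.8,10.8,0,-17.6,0.8,10.8,0]}}

```text
clock: 26.32
position: [0.4746, 0.004, 0.108]
ee_rot: [-0.002, 0.651, 0.759, -0.001]
contact_force: [-0.7, 0.2, -1.8]
width: 0.0536
gripper_force: 42.7
```

{"method": "apply_moves", "body": {"steps": [0,0,0,0,0,0,0,0,0,0,0,0,0,0,0,0]}}

```text
clock: 26.65
position: [0.4818, 0.003, 0.1088]
ee_rot: [0.001, 0.652, 0.759, 0.001]
contact_force: [-0.8, -0.2, -1.5]
width: 0.0538
gripper_force: 42.7
```

```bash
python3 - <<'E'
from h import *
st()
p=np.array([get_state()["position"]]); a=[]
for n in("top","scene"):
    im=get_image(n); save(n+"9.png",im)
    a.append(cv2.resize(im[175:245,200:300] if n=="top" else im[170:265,190:300],(400,380),interpolation=2))
save("pre.png",np.hstack(a)); st()
E
```

```text
t 26.65 pos [481.8   3.  108.8] close ang 8.68 F [-0.8 -0.2 -1.5] w 53.8 q6 -0.29
t 26.75 pos [481.4   3.1 108.4] close ang 8.68 F [-0.1 -1.7 -1.8] w 53.8 q6 -0.29
```

View pics/pre.png

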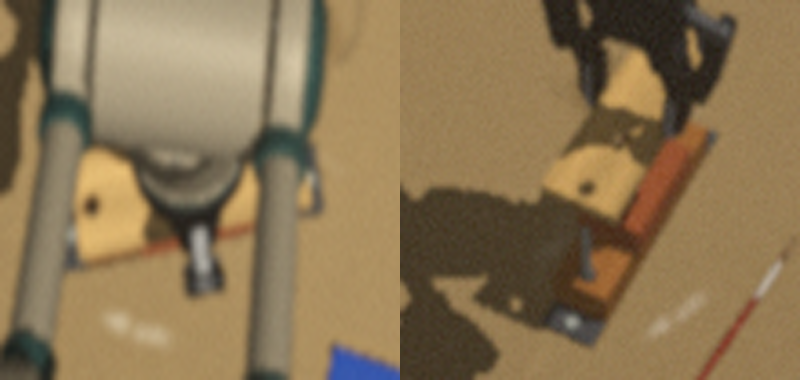

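The cover is held level over stack and pins (scene crop around (600,190)). Lowering it while watching the force.

{"method": "apply_moves", "body": {"steps": [-0.08,0.02,-1.2,0,-0.08,0.02,-2.2,0,-0.08,0.02,-2.6,0,-0.08,0.02,-2.6,0,-0.08,0.02,-3.0,0,-0.08,0.02,-3.4,0,-0.08,0.02,-3.4,0,-0.08,0.02,-3.4,0]}}

```text
clock: 27.42
position: [0.4796, 0.0034, 0.0745]
ee_rot: [0.0, 0.652, 0.759, 0.0]
contact_force: [0.4, 0.1, -2.0]
width: 0.0539
gripper_force: 42.7
```

```bash
python3 - <<'E'
from h import *
st(); print(get_state()["moment"].round(2))
E
```

```text
t 27.42 pos [479.6   3.4  74.5] close ang 8.68 F [ 0.4  0.1 -2. ] w 53.9 q6 -0.29
[ 0.01 -0.06  0.05]
```

{"method": "apply_moves", "body": {"steps": [0,0,-0.4,0,0,0,-0.8,0,0,0,-1.2,0,0,0,-1.6,0,0,0,-1.9,0,0,0,-1.9,0,0,0,-1.9,0]}}

```text
clock: 28.0
position: [0.4797, 0.0035, 0.0552]
ee_rot: [0.0, 0.652, 0.759, 0.0]
contact_force: [2.4, 0.9, -2.4]
width: 0.0536
gripper_force: 42.5
```

```bash
python3 - <<'E'
from h import *
st(); print(get_state()["moment"].round(2))
E
```

```text
t 28.0 pos [479.7   3.5  55.2] close ang 8.68 F [ 2.4  0.9 -2.4] w 53.6 q6 -0.29
[ 0.07 -0.41  0.06]
```

{"method": "apply_moves", "body": {"steps": [0.12,0.02,0,0,0.12,0.02,-0.2,0,0.12,0.02,-0.35,0,0.12,0.02,-0.35,0,0.12,0.02,-0.35,0]}}

```text
clock: 28.42
position: [0.48, 0.0037, 0.0528]
ee_rot: [-0.0, 0.651, 0.759, -0.0]
contact_force: [-1.7, -0.8, 7.0]
width: 0.054
gripper_force: 44.1
```

```bash
python3 - <<'E'
from h import *
st(); print(get_state()["moment"].round(2))
E
```

```text
t 28.42 pos [480.    3.7  52.8] close ang 8.69 F [-1.7 -0.8  7. ] w 54.0 q6 -0.29
[ 0.04  0.22 -0.04]
```

Seated (contact at the expected height). Releasing, then heading to the rod, closing along y first so I can centre it both ways.

{"method": "apply_moves", "body": {"steps": [0,0,0.15,0,0,0,0.15,0,0,0,0.15,0,0,0,0.15,0,0,0,1.2,0,0,0,4,0,0,0,8,0,0,0,12,0], "jaw": 0}}

```text
clock: 29.08
position: [0.4791, 0.0038, 0.1722]
ee_rot: [-0.002, 0.652, 0.759, -0.001]
contact_force: [0.6, -0.2, -1.0]
width: 0.0853
gripper_force: 0.0
```

{"method": "apply_moves", "body": {"steps": [-0.2,-4,0,-7,-0.4,-8,0,-14,-0.6,-12,0,-21,-0.8,-16,0,-28,-1,-20,0,-35,-1.2,-24,0,-42,-1.4,-28,0,-49,-1.6,-32,0,-56]}}

```text
clock: 29.75
position: [0.4637, -0.3181, 0.1717]
ee_rot: [-0.0, 0.933, 0.361, -0.0]
contact_force: [0.7, 0.4, 0.8]
width: 0.0854
gripper_force: 0.0
```

{"method": "apply_moves", "body": {"steps": [0,-4,0,-7,0,-5.5,0,-14,0,-5.5,0,-21,0,-5.5,0,-28,0,-5.5,0,-34,0,-5.5,0,-34,0,-5.5,0,-34,0,-5.5,0,-34]}}

```text
clock: 30.42
position: [0.4643, -0.3711, 0.1717]
ee_rot: [-0.0, 0.997, 0.077, -0.0]
contact_force: [-0.1, 0.2, -0.1]
width: 0.0853
gripper_force: 0.0
```

```bash
python3 - <<'E'
from h import *
st()
im=cv2.cvtColor(cv2.imread("pics/top8.png"),cv2.COLOR_BGR2RGB); sc=cv2.cvtColor(cv2.imread("pics/scene8.png"),cv2.COLOR_BGR2RGB)
for n,i in(("top",im),("scene",sc)):
    q=dark(n,i,.1,.4635,-.371,.02); print(n,q,dark(n,i,.1,*q,.016))
E
```

```text
t 30.42 pos [ 464.3 -371.1  171.7] close ang -81.18 F [-0.1  0.2 -0.1] w 85.3 q6 0.63
top [ 0.46126794 -0.3625142 ] [ 0.46070332 -0.35978204]
scene [ 0.45713138 -0.35752274] [ 0.45542427 -0.35265782]
```

{"method": "apply_moves", "body": {"steps": [0,0,-4,0,0,0,-7,0,0,0,-9.3,0,0,0,-10.1,0,0,0,-10.1,0,0,0,-10.1,0]}}

```text
clock: 30.92
position: [0.4649, -0.3717, 0.0715]
ee_rot: [0.0, 0.997, 0.076, 0.0]
contact_force: [-0.0, 0.4, 0.3]
width: 0.0857
gripper_force: 0.0
```

{"method": "apply_moves", "body": {"steps": [0,0,0,0,0,0,0,0,0,0,0,0,0,0,0,0,0,0,0,0,0,0,0,0,0,0,0,0,0,0,0,0], "jaw": 255, "newtons": 20}}

```text
clock: 31.58
position: [0.4649, -0.3722, 0.0716]
ee_rot: [0.001, 0.997, 0.076, 0.001]
contact_force: [-0.3, -1.9, 4.1]
width: 0.0211
gripper_force: 19.7
```

```bash
python3 - <<'E'
from h import *
st()
E
```

```text
t 31.58 pos [ 464.9 -372.2   71.6] close ang -81.31 F [-0.3 -1.9  4.1] w 21.1 q6 0.63
```

{"method": "apply_moves", "body": {"steps": [0,0,0,0,0,0,0,0,0,0,0,0,0,0,0,0,0,0,0,7,0,0,0,14,0,0,0,21,0,0,0,28], "jaw": 0}}

```text
clock: 32.25
position: [0.4642, -0.371, 0.0706]
ee_rot: [-0.0, 0.948, 0.318, -0.0]
contact_force: [-0.1, 0.2, 0.3]
width: 0.0856
gripper_force: 0.0
```

{"method": "apply_moves", "body": {"steps": [0,0,0,7,0,0,0,14,0,0,0,21,0,0,0,28,0,0,0,35,0,0,0,42,0,0,0,49,0,0,0,56]}}

```text
clock: 32.92
position: [0.4642, -0.371, 0.0706]
ee_rot: [-0.0, 0.688, 0.726, 0.0]
contact_force: [0.1, 0.1, -0.2]
width: 0.0855
gripper_force: 0.0
```

{"method": "apply_moves", "body": {"steps": [0,0,0,6,0,0,0,6,0,0,0,6,0,0,0,6]}}

```text
clock: 33.25
position: [0.4643, -0.3712, 0.0708]
ee_rot: [-0.0, 0.652, 0.758, 0.0]
contact_force: [-0.8, -0.5, 0.0]
width: 0.0856
gripper_force: 0.0
```

{"method": "apply_moves", "body": {"steps": [0,0,0,0,0,0,0,0,0,0,0,0,0,0,0,0,0,0,0,0,0,0,0,0,0,0,0,0,0,0,0,0], "jaw": 255, "newtons": 30}}

```text
clock: 33.92
position: [0.4644, -0.3714, 0.071]
ee_rot: [0.0, 0.652, 0.759, -0.0]
contact_force: [1.3, 0.8, 0.5]
width: 0.0208
gripper_force: 30.2
```

```bash
python3 - <<'E'
from h import *
st()
E
```

```text
t 33.92 pos [ 464.4 -371.4   71. ] close ang 8.68 F [1.3 0.8 0.5] w 20.8 q6 -0.94
```

{"method": "apply_moves", "body": {"steps": [0,0,1.5,0,0,0,4.5,0,0,0,8,0,0,0,12,0,0,4,12,0,0,8,12,0,0,12,12,0,0,12,12,0]}}

```text
clock: 34.58
position: [0.4627, -0.2439, 0.1909]
ee_rot: [-0.003, 0.65, 0.76, 0.002]
contact_force: [-0.5, -0.1, -1.3]
width: 0.0212
gripper_force: 30.2
```

```bash
python3 - <<'E'
from h import *
st(); a=[]
for n in("top","scene"):
    im=get_image(n); save(n+"10.png",im)
    h=dark(n,im,.059,.477,.025,.011); print(n,h,dark(n,im,.059,*h,.011))
    a.append(ortho(n,im,.059,.42,.54,-.12,.14,3)[:290])
save("cov2.png",np.vstack(a))
E
```

```text
t 34.58 pos [ 462.7 -243.9  190.9] close ang 8.89 F [-0.5 -0.1 -1.3] w 21.2 q6 -0.78
top [0.47759567 0.02704996] [0.47759391 0.02705328]
scene [0.47421374 0.02804935] [0.47421466 0.02805227]
```

View pics/cov2.png

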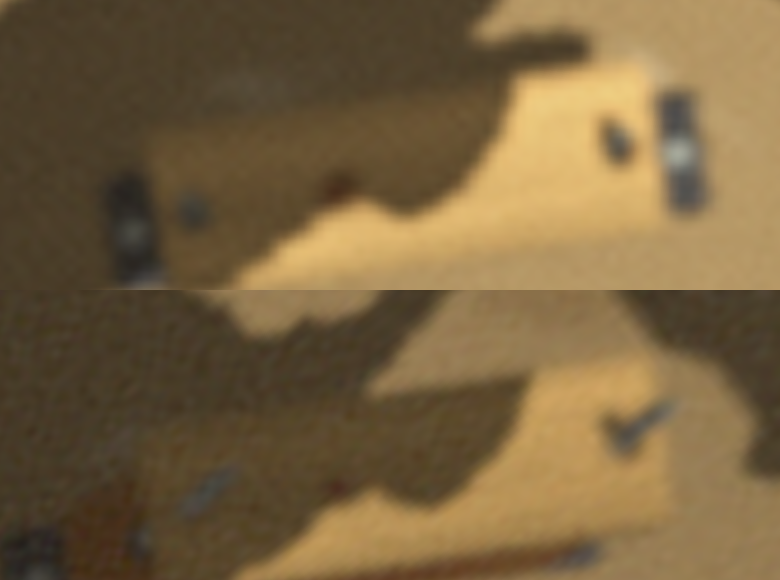

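The cover is level on both pins, with its rod hole at (340,188) in the top ortho. Bringing the rod over it.

{"method": "apply_moves", "body": {"steps": [0.2,4,0,0,0.4,8,0,0,0.6,12,0,0,0.8,16,0,0,1,20,0,0,1.2,24,0,0,1.3,27.7,0,0,1.3,27.7,0,0]}}

```text
clock: 35.35
position: [0.4778, 0.0308, 0.1909]
ee_rot: [-0.001, 0.65, 0.76, 0.002]
contact_force: [-0.5, -0.1, -1.1]
width: 0.0211
gripper_force: 30.2
```

{"method": "apply_moves", "body": {"steps": [0,0,-2,0,0,0,-4,0,0,0,-5,0,0,0,-5,0,0,0,-5,0,0,0,-5,0]}}

```text
clock: 35.85
position: [0.4785, 0.0247, 0.1415]
ee_rot: [0.001, 0.652, 0.758, 0.0]
contact_force: [0.3, 0.1, -0.6]
width: 0.021
gripper_force: 30.2
```

```bash
python3 - <<'E'
from h import *
import time
st();get_image("top");st();get_image("top");st()
E
```

```text
t 35.85 pos [478.5  24.7 141.5] close ang 8.62 F [ 0.3  0.1 -0.6] w 21.0 q6 -0.24
t 35.9 pos [478.6  24.9 141.7] close ang 8.63 F [ 0.4 -0.  -1.2] w 20.8 q6 -0.24
t 35.95 pos [478.5  25.  141.9] close ang 8.64 F [-0.3  0.2 -0.5] w 21.0 q6 -0.24
```

{"method": "apply_moves", "body": {"steps": [-0.1,0.05,-0.5,0,-0.1,0.05,-1,0,-0.1,0.05,-1.5,0,-0.1,0.05,-1.8,0,-0.1,0.05,-2.1,0,-0.1,0.05,-2.4,0,-0.1,0.05,-2.4,0,-0.1,0.05,-2.4,0]}}

```text
clock: 36.62
position: [0.4763, 0.0263, 0.1167]
ee_rot: [-0.0, 0.652, 0.759, -0.0]
contact_force: [0.5, 0.2, -0.7]
width: 0.0208
gripper_force: 30.2
```

```bash
python3 - <<'E'
from h import *
st(); print(get_state()["moment"].round(2))
E
```

```text
t 36.62 pos [476.3  26.3 116.7] close ang 8.68 F [ 0.5  0.2 -0.7] w 20.8 q6 -0.24
[ 0.04  0.01 -0.02]
```

{"method": "apply_moves", "body": {"steps": [0.06,-0.05,-0.5,0,0.06,-0.05,-1,0,0.06,-0.05,-1.5,0,0.06,-0.05,-2,0,0.06,-0.05,-2.4,0,0.06,-0.05,-2.8,0,0.06,-0.05,-2.8,0,0.06,-0.05,-2.8,0]}}

```text
clock: 37.28
position: [0.4769, 0.0258, 0.0885]
ee_rot: [-0.0, 0.652, 0.759, -0.0]
contact_force: [-0.3, 2.5, -1.6]
width: 0.0209
gripper_force: 30.1
```

```bash
python3 - <<'E'
from h import *
st(); print(get_state()["moment"].round(2))
E
```

```text
t 37.28 pos [476.9  25.8  88.5] close ang 8.68 F [-0.3  2.5 -1.6] w 20.9 q6 -0.24
[ 0.46  0.01 -0.03]
```

{"method": "apply_moves", "body": {"steps": [0,0.08,0,0,0,0.08,-0.5,0,0,0.08,-1,0,0,0.08,-1.4,0,0,0.08,-1.4,0,0,0.08,-1.4,0]}}

```text
clock: 37.78
position: [0.4772, 0.0267, 0.0745]
ee_rot: [-0.0, 0.652, 0.759, 0.0]
contact_force: [2.2, 2.6, -3.5]
width: 0.0212
gripper_force: 30.1
```

```bash
python3 - <<'E'
from h import *
st(); print(get_state()["moment"].round(2))
E
```

```text
t 37.78 pos [477.2  26.7  74.5] close ang 8.67 F [ 2.2  2.6 -3.5] w 21.2 q6 -0.24
[ 0.71 -0.33 -0.02]
```

{"method": "apply_moves", "body": {"steps": [0.05,0.05,-0.1,0,0.05,0.05,-0.2,0,0.05,0.05,-0.2,0]}}

```text
clock: 38.03
position: [0.4775, 0.027, 0.073]
ee_rot: [-0.0, 0.652, 0.759, -0.0]
contact_force: [-0.4, 2.8, 0.3]
width: 0.0206
gripper_force: 30.5
```

{"method": "apply_moves", "body": {"steps": [0,0,0,0,0,0,0,0,0,0,0,0,0,0,0,0,0,0,0,0,0,0,2,0,0,0,5,0,0,0,9,0], "jaw": 0}}

```text
clock: 38.7
position: [0.4752, 0.027, 0.1617]
ee_rot: [-0.003, 0.652, 0.759, -0.002]
contact_force: [0.9, -0.9, -0.3]
width: 0.0852
gripper_force: 0.0
```

{"method": "apply_moves", "body": {"steps": [0,4,1,0,0,8,1,0,0,12,1,0,0,16,1,0,0,20,1,0,0,22,1,0,0,22,1,0]}}

```text
clock: 39.28
position: [0.4774, 0.2511, 0.1729]
ee_rot: [-0.0, 0.65, 0.76, 0.001]
contact_force: [-0.0, 0.2, -0.6]
width: 0.0851
gripper_force: 0.0
```

```bash
python3 - <<'E'
from h import *
st(); a=[]
for n in("top","scene"):
    im=get_image(n); save(n+"11.png",im)
    a.append(cv2.resize(im[175:245,200:300] if n=="top" else im[170:265,200:310],(400,380),interpolation=2))
save("fin.png",np.hstack(a))
print(proj("top",[[.477,.0255,.102]]),proj("scene",[[.477,.0255,.102],[.477,.0255,.059]]))
E
```

```text
t 39.28 pos [477.4 251.1 172.9] close ang 8.93 F [-0.   0.2 -0.6] w 85.1 q6 0.2
[[239.73295428 210.49956055]] [[249.84440443 206.94950795]
 [249.91962006 218.09542671]]
```

View pics/fin.png

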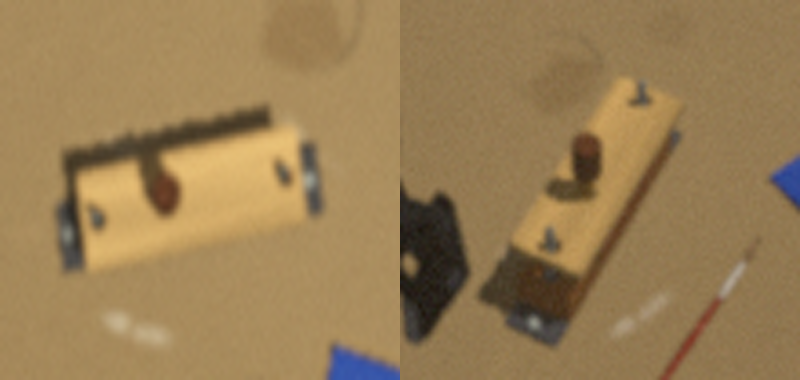

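The cover is level on both pins, and the rod stands upright in the stack: knob at (160,190) in the top crop and (587,155) in the scene crop, matching the expected seated position. Handing in.

```bash
python3 -c "
from rig import *
print(sign_off())"
```

```text
the job is handed in; nothing more can be done
None
```

All three terracotta tiles are stacked on the binder with their holes over the bore, the cover is back level on both pins, and the rod is down to the bottom of the bore; I handed the job in after about 39 s, and the system returned no verdict.

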